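Index the pill tray one hole towards the tablet bowl

TASK

On the green filling board, the blue pill tray is locked by a spring plunger with an upright round black knob. Pull the knob up, move the tray along its rail by one hole towards the open steel bowl of tablets (not towards the closed white jar), and let the plunger snap fully down into that next hole; then let go.

Things in the scene. Friction and masses are not known exactly. Their poses are not given: they have to be found in the camera images.
- fixture: Green board 215 x 400 x 12 mm, fixed. Origin at table height below the middle hole of its rail; y along the rail, z up, blue tray on the -x side (rim 52 mm up). Rail top 42 mm up; countersunk holes on its centre line at y = -50, 0, +50 mm; the pin starts at 0, travel stops 3 mm past the outer holes. The bowl is at one end, the jar at the other. Two low black screws at the corners are fixed clamps.
- knob (a point): Centre of the plunger knob: upright black cylinder, 28 mm across, 24 mm tall, over the rail; pin home, it is 86 mm above the table. Below it a 22 mm steel barrel (54 to 72 mm up) on a plate (top 54 mm up). It moves straight up and down; pulled up and pushed along the rail it takes the tray along (1 to 3 N). It starts 150 mm from the bowl's centre; the next hole is 100 mm from it.
- plunger (a joint): Height of the knob over its home, in m: 0 = pin fully down in a hole, 0.020 = upper stop. A spring pulls it down with 6 N at 0, 10 N at the stop. In a hole the pin locks the tray; above 0.012 it clears the rail. Let go between holes it rests on the rail at 0.012; let go within 8 mm of a hole's centre it slides in by itself.
- bowl: Open round steel bowl of white tablets, 84 mm across, 36 mm high, fixed on the board at one end of the rail, in line with it: the level direction from knob to bowl is the way to move. Origin: centre of its underside, 12 mm above the table. At the other end stands a closed white jar, 68 mm across, 58 mm high, also fixed.

How it is judged (in metres and radians):
On the way:
1. the knob is pulled up until the pin is out of its hole (at least 11 mm) (value of joint plunger above 0.011 m), for 0.1 s.
At the end, for the whole second after the job is handed in: The knob stands one hole nearer to the bowl: 95 to 105 mm from the bowl's centre, seen from above, with the plunger snapped down to within 3 mm of home (horizontal distance between knob and bowl between 0.095 and 0.105 m and value of joint plunger below 0.003 m); the robot touches nothing.
It also fails if it takes over 32 s, if anything falls off the work surface, if the arm or the gripper's body presses on something with over 40 N, if the wrist force passes 120 N, or if a joint passes its speed limit or range.

ROBOT

A 6-joint arm with a two-finger parallel gripper is mounted at the origin on the work surface. World frame = base frame: x ahead of the robot, y to its left, z up, the work surface at z = 0. Lengths are in m, angles in degrees, forces in N, time in s.
With the tool pointing down it reaches from about 0.35 to 0.875 m from the base axis. Payload 4.2 kg.
Tool frame: the origin (TCP) lies on the centre line of the jaws, within the pads' length; the fingertips stand 11 mm ahead of it and the grasp point (between the pads) lies 8 mm behind it; z points along the fingers, y is the line along which they close (so a half turn about z gives the same grasp; the last joint's range is limited). The gripper opens to 87 mm and grips with 3 to 60 N. Pads are 19 mm wide; open, the fingers measure 117 mm over their backs; the gripper's body (75 mm by 190 mm) begins 51 mm behind the grasp point.
Start: joints at [-61.845, 22.042, 0.453, 0, -68.411, -14.817], TCP at [0.144, -0.608, 0.234] pointing down, gripper open.
Joint ranges: [-179.83, 179.83], [-69.29, 118.12], [-61.27, 80.66], [-181.25, 117.63], [-171.15, -9.14], [-177.46, 177.46]. Speed limits (degrees/s): [159.86, 159.86, 180, 180, 180, 180].

INTERFACE

Orientations are given as a 3x3 rotation matrix whose columns are the frame's x, y, z axes.
In Python, from station import r gives the robot as it stands.
- The arm moves only by the tool servo_tool, never from a script. Its argument "commands" is a list that holds one entry, the list of rows, each a list of 7 numbers: the closure, from 0 (fully open) to 1 (shut), then the shift along the tool's x, y, z in mm, then the turn, a rotation vector about the tool's x, y, z in rad. In form: [[[claw, x, y, z, ax, ay, az], ...]]. A call has exactly 5 rows; each row is the pose to reach, as a shift and turn from the pose commanded when the call began, along the tool's axes at that moment; what a row does not reach only later rows make up. A row lasts 1/10 s, in which the tool goes at most 50 mm and 8.59 degrees, less where a joint would pass 70% of its speed; a pose out of reach is approached as far as the arm can. A call with a gripper value outside its range is refused whole. The fingers move at their own pace and stop on an object; the grip force is fixed at half the most. Time passes only in rows, so rows that repeat a pose let the fingers close, or fill a call up. It gives the time, the measured TCP pose, the force, the opening and the grip force at its end, in the units of the state.
- r.sense(): the state, without advancing time (a new reading comes with each control period).
- r.capture(name): name is "scene" or "top"; returns a dict with "pixels" (420x560x3 uint8, red, green, blue), "camera_matrix" (3x3 intrinsics, pixels), "R" (3x3) and "t" (3): a world point X has camera coordinates R X + t. Camera axes: x right, y down, z forward; pixel columns grow to the right and rows downward; lengths in m; the calibration is good to about 2 mm. A picture is of the moment at which its call begins. There is no depth.
- r.finish_job(): hands the job in; it is judged then, once.
The state is a dict: "time_s": time; "joints": joint angles; "joint_velocities": joint speeds; "effort": joint torques, N m; "tcp_pos": TCP position; "ee_rot": TCP orientation; "wrist_force": force on the tool from outside, world axes, zero at the start; "moment": the same for the moment, N m; "gripper_width": opening from 0.0 (shut) to 1.0 (fully open); "gripper_force": force on a finger pad.
Only numpy, scipy, OpenCV 4.12 (cv2) and the standard library are available. Lean on these libraries where they do the work, as an engineer would, in place of code of your own. Each camera call takes 0.05 s, during which the arm holds its last target. There are 200 camera calls.

## Working session

There is one attempt and no reset: what is moved stays moved. The work goes in short steps, Python scripts to look and compute and a tool call to move; the robot and the scene stay as the last step left them, time stands still between calls to the robot, and variables do not carry over. Pictures are saved under pics/ and viewed, at most 10 in all, crops included, and the job is handed in when it is done.

Besides the shell and the picture viewer there is one more tool, called after "Call:" as a command line: name --argument value ..., lists and objects as JSON in quotes. servo_tool: Moves the arm, as the interface text tells. Its arguments: {"type":"object","properties":{"commands":{"type":"array","items":{"type":"array","items":{"type":"array","items":{"type":"number"}}}}},"required":["commands"]}

```bash
mkdir -p pics; python3 - <<'E'
from station import r
import cv2,numpy as np
for n in("scene","top"):
    c=r.capture(n); cv2.imwrite(f"pics/{n}0.png",c["pixels"][:,:,::-1]); np.savez(f"{n}0.npz",**c)
    print(n,(-c["R"].T@c["t"]).round(3))
s=r.sense();print(s["time_s"],s["tcp_pos"],np.round(s["ee_rot"],3),s["gripper_width"])
E
```

```text
scene [ 0.944 -0.279  0.486]
top [0.451 0.039 0.72 ]
0.1 [ 0.14407225 -0.60762431  0.2325808 ] [[-0.973 -0.231 -0.001]
 [-0.231  0.973  0.002]
 [ 0.     0.002 -1.   ]] 1.004477181297888
```

View pics/scene0.png

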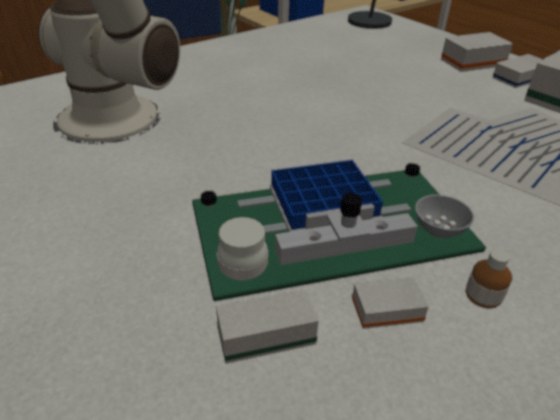

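View pics/top0.png

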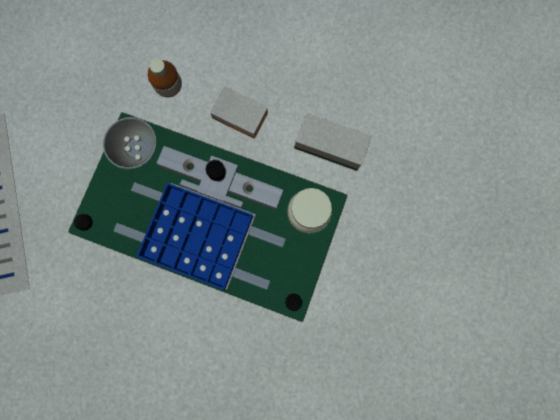

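The scene view shows the bowl right of the knob (349,205) and the jar to its left. In the top view the knob is at about (216,170), the bowl rim centre at (130,143), the rail holes at (188,165) and (249,187), and the jar at (311,208).

```bash
cat > h.py <<'E'
import numpy as np
def px(c,u,v,z):
    C=-c["R"].T@c["t"]; d=c["R"].T@np.linalg.inv(c["camera_matrix"])@[u,v,1]
    return C+d*(z-C[2])/d[2]
E
python3 - <<'E'
from h import *; import cv2
t=np.load("top0.npz"); s=np.load("scene0.npz")
k=px(t,216,170,.098); b=px(t,130,143.5,.048); h1=px(t,188,165,.042); h2=px(t,249,187,.042)
print("knob",k,px(s,350,206,.086),"bowl",b,"holes",h1,h2,(h1+h2)/2,"hd",np.linalg.norm(h1-h2),"kb",np.linalg.norm((k-b)[:2]))
for n,a in(("h",h1-h2),("kb",b-k)): print(n,np.degrees(np.arctan2(a[1],a[0])))
a=cv2.resize(t["pixels"][110:230,90:290],None,fx=4,fy=4,interpolation=cv2.INTER_CUBIC)[:,:,::-1]
cv2.imwrite("pics/crop1.png",cv2.convertScaleAbs(a,alpha=1.8))
E
```

```text
knob [0.58872387 0.11901129 0.098     ] [0.59081798 0.11739935 0.086     ] bowl [0.64514523 0.25909689 0.048     ] holes [0.61010501 0.16982285 0.042     ] [0.57292344 0.07515944 0.042     ] [0.59151423 0.12249114 0.042     ] hd 0.10170364094706769 kb 0.15102101361166906
h 68.55626494478744
kb 68.0622244637837
```

View pics/crop1.png

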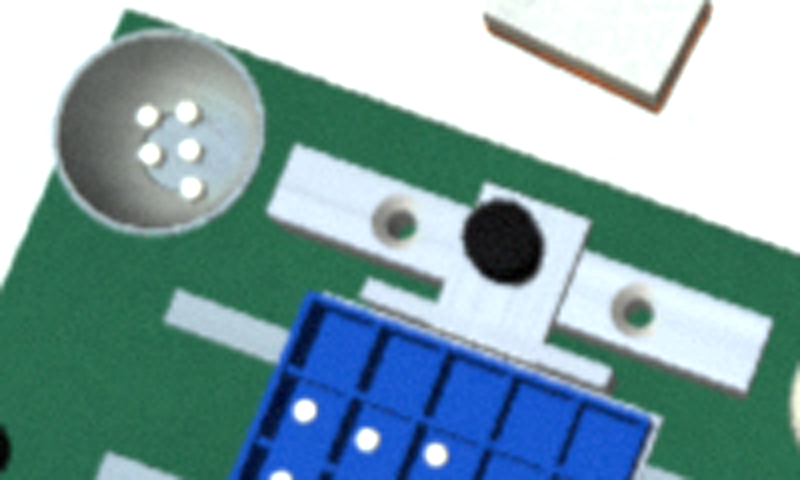

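Call:
servo_tool --commands '[[[0, -30, 30, 2, 0, 0, 0], [0, -60, 60, 4, 0, 0, 0], [0, -90, 90, 6, 0, 0, 0], [0, -120, 120, 8, 0, 0, 0], [0, -150, 150, 10, 0, 0, 0]]]'

```text
time_s: 0.6
tcp_pos: [0.2559, -0.4259, 0.2231]
ee_rot: [[-0.973, -0.23, -0.0], [-0.23, 0.973, 0.001], [0.0, 0.001, -1.0]]
wrist_force: [1.6, -0.3, -0.9]
gripper_width: 1.004
gripper_force: 0.0
```

Call:
servo_tool --commands '[[[0, -30, 30, 2, 0, 0, 0], [0, -60, 60, 4, 0, 0, 0], [0, -90, 90, 6, 0, 0, 0], [0, -120, 120, 8, 0, 0, 0], [0, -150, 150, 10, 0, 0, 0]]]'

```text
time_s: 1.1
tcp_pos: [0.3672, -0.2453, 0.2134]
ee_rot: [[-0.973, -0.231, -0.0], [-0.231, 0.973, 0.0], [0.0, 0.0, -1.0]]
wrist_force: [0.7, -0.5, 0.4]
gripper_width: 0.998
gripper_force: 0.0
```

Call:
servo_tool --commands '[[[0, -30, 30, 2, 0, 0, 0], [0, -60, 60, 4, 0, 0, 0], [0, -90, 90, 6, 0, 0, 0], [0, -120, 120, 8, 0, 0, 0], [0, -150, 150, 10, 0, 0, 0]]]'

```text
time_s: 1.6
tcp_pos: [0.4786, -0.0647, 0.2034]
ee_rot: [[-0.973, -0.231, -0.0], [-0.231, 0.973, 0.0], [0.0, 0.0, -1.0]]
wrist_force: [0.5, -1.0, 0.3]
gripper_width: 0.998
gripper_force: 0.0
```

Call:
servo_tool --commands '[[[0, -38, 38, 2, 0, 0, 0.122], [0, -76, 76, 4, 0, 0, 0.244], [0, -114, 115, 6, 0, 0, 0.366], [0, -150, 153, 8, 0, 0, 0.488], [0, -150, 153, 10, 0, 0, 0.61]]]'

```text
time_s: 2.1
tcp_pos: [0.5908, 0.121, 0.1924]
ee_rot: [[-0.929, 0.37, 0.0], [0.37, 0.929, 0.0], [-0.0, 0.0, -1.0]]
wrist_force: [-0.2, -0.3, 0.6]
gripper_width: 1.002
gripper_force: 0.0
```

```bash
cat >> h.py <<'E'
def delta(s,p): return (np.array(s["ee_rot"]).T@(np.array(p)-s["tcp_pos"])*1000).round(1)
def show(s):
    R=np.array(s["ee_rot"]); print(s["time_s"],np.round(s["tcp_pos"],4),"yaw y",np.degrees(np.arctan2(R[1,1],R[0,1])).round(1),"z",R[:,2].round(3),"F",np.round(s["wrist_force"],1),s["gripper_width"],s["gripper_force"])
E
python3 - <<'E'
from station import r
from h import *; import cv2
s=r.sense();show(s);print(delta(s,[.589,.1195,.078]))
c=r.capture("scene");np.savez("s1.npz",**c)
cv2.imwrite("pics/s1.png",cv2.convertScaleAbs(cv2.resize(c["pixels"][50:290,200:500],None,fx=2.5,fy=2.5)[:,:,::-1],alpha=1.5))
E
```

```text
2.1 [0.5908 0.121  0.1924] yaw y 68.3 z [ 0.  0. -1.] F [-0.2 -0.3  0.6] 1.0015027833985135 0.0
[  1.1  -2.  114.4]
```

View pics/s1.png

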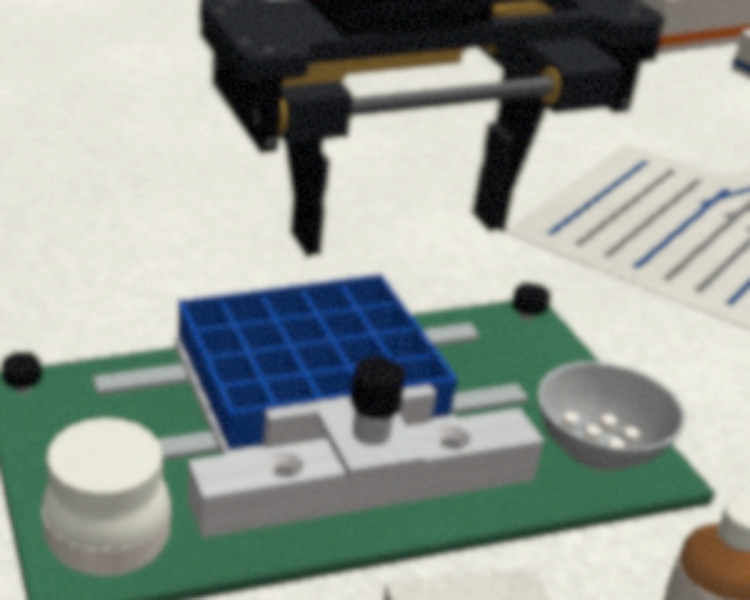

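The gripper hangs over the knob (crop (378,387), full picture (351,205)), in line with the rail, and the bowl is on the right. Both cameras put the knob within about 2 mm of (0.590, 0.120).

Call:
servo_tool --commands '[[[0, 0.4, -1.2, 30, 0, 0, 0], [0, 0.4, -1.2, 60, 0, 0, 0], [0, 0.4, -1.2, 85, 0, 0, 0], [0, 0.4, -1.2, 105, 0, 0, 0], [0, 0.4, -1.2, 114, 0, 0, 0]]]'

```text
time_s: 2.65
tcp_pos: [0.5864, 0.115, 0.0771]
ee_rot: [[-0.93, 0.368, -0.005], [0.368, 0.93, -0.002], [0.004, -0.003, -1.0]]
wrist_force: [-0.2, -0.2, 0.1]
gripper_width: 0.999
gripper_force: 0.0
```

Call:
servo_tool --commands '[[[0.3, 0, 0, 0, 0, 0, 0], [0.5, 0, 0, 0, 0, 0, 0], [0.6, 0, 0, 0, 0, 0, 0], [0.6, 0, 0, 0, 0, 0, 0], [0.62, 0, 0, 0, 0, 0, 0]]]'

```text
time_s: 3.15
tcp_pos: [0.5884, 0.1162, 0.0804]
ee_rot: [[-0.93, 0.368, 0.001], [0.368, 0.93, 0.001], [-0.001, 0.001, -1.0]]
wrist_force: [-0.5, 0.1, -0.2]
gripper_width: 0.637
gripper_force: 0.0
```

```bash
python3 - <<'E'
from station import r
from h import *; import cv2
s=r.sense();show(s)
c=r.capture("scene");
cv2.imwrite("pics/s2.png",cv2.convertScaleAbs(cv2.resize(c["pixels"][110:260,260:460],None,fx=4,fy=4)[:,:,::-1],alpha=1.6))
E
```

```text
3.15 [0.5884 0.1162 0.0804] yaw y 68.4 z [ 0.001  0.001 -1.   ] F [-0.5  0.1 -0.2] 0.6366406670606181 0.0
```

View pics/s2.png

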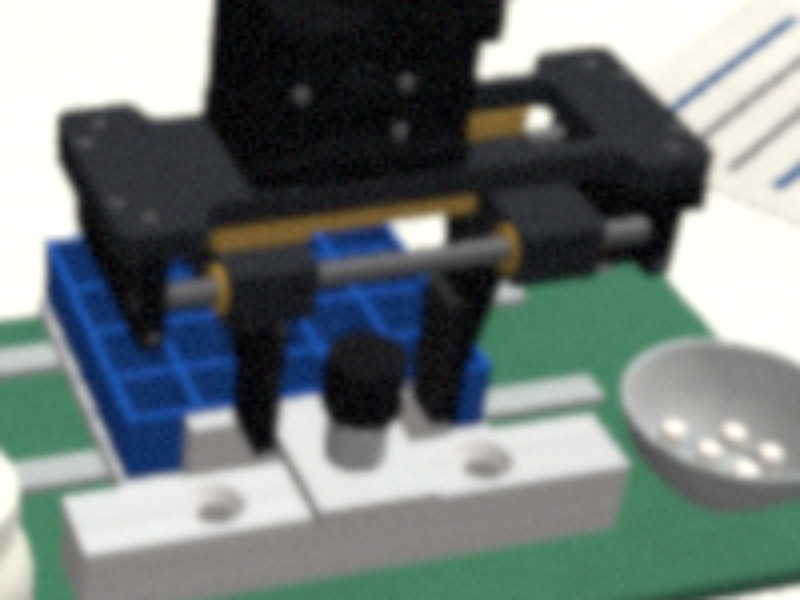

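```bash
python3 - <<'E'
from station import r
from h import *
s=r.sense();show(s); c=np.load("s1.npz")
def pr(X):
    q=c["camera_matrix"]@(c["R"]@X+c["t"]); q=q[:2]/q[2]; return q.round(1),((q-[260,110])*4).round(0)
T=np.array(s["tcp_pos"]);R=np.array(s["ee_rot"])
w=.087*s["gripper_width"]/2
print("tip inner edges front",[pr(T+R@[-.0095,k*w,.011]) for k in(-1,1)])
for k in [(.589,.1195),(.591,.118),(.5915,.1225)]:
    print(k,"knob c",pr(np.array([*k,.086])),"barrel base",pr(np.array([*k,.054])))
print(delta(s,[.590,.119,.078]))
E
```

```text
3.2 [0.5883 0.1162 0.0802] yaw y 68.4 z [ 0.001  0.    -1.   ] F [-0.4  0.1  0.3] 0.5870029010180542 0.0
tip inner edges front [(array([331.5, 222.4]), array([286., 449.])), (array([366.9, 216.6]), array([427., 426.]))]
(0.589, 0.1195) knob c (array([350.2, 204.8]), array([361., 379.])) barrel base (array([347.6, 223.1]), array([351., 452.]))
(0.591, 0.118) knob c (array([350.4, 205.9]), array([362., 384.])) barrel base (array([347.8, 224.2]), array([351., 457.]))
(0.5915, 0.1225) knob c (array([353.1, 204.9]), array([372., 380.])) barrel base (array([350.5, 223.2]), array([362., 453.]))
[-0.5  3.2  2.2]
```

The fingers straddle the knob (crop (364,380)) with a midpoint about 3 mm short towards the jar, as the readings say. I'll correct and close.

Call:
servo_tool --commands '[[[0.62, -1, 3.3, 2, 0, 0, 0], [0.64, -1, 3.3, 2, 0, 0, 0], [0.7, -1, 3.3, 2, 0, 0, 0], [0.8, -1, 3.3, 2, 0, 0, 0], [0.9, -1, 3.3, 2, 0, 0, 0]]]'

```text
time_s: 3.7
tcp_pos: [0.5906, 0.1195, 0.0774]
ee_rot: [[-0.93, 0.368, 0.001], [0.368, 0.93, 0.001], [-0.001, 0.001, -1.0]]
wrist_force: [0.9, 3.5, -0.7]
gripper_width: 0.312
gripper_force: 30.0
```

Call:
servo_tool --commands '[[[0.9, 0, 0, 0, 0, 0, 0], [0.9, 0, 0, 0, 0, 0, 0], [0.9, 0, 0, 0, 0, 0, 0], [0.9, 0, 0, 0, 0, 0, 0], [0.9, 0, 0, 0, 0, 0, 0]]]'

```text
time_s: 4.2
tcp_pos: [0.5906, 0.1194, 0.0775]
ee_rot: [[-0.93, 0.368, 0.001], [0.368, 0.93, 0.001], [-0.001, 0.001, -1.0]]
wrist_force: [1.8, 5.9, -3.6]
gripper_width: 0.315
gripper_force: 30.0
```

Call:
servo_tool --commands '[[[0.9, 0, 0, -4, 0, 0, 0], [0.9, 0, 0, -8, 0, 0, 0], [0.9, 0, 0, -12, 0, 0, 0], [0.9, 0, 0, -16, 0, 0, 0], [0.9, 0, 0, -16, 0, 0, 0]]]'

```text
time_s: 4.7
tcp_pos: [0.5897, 0.1179, 0.0933]
ee_rot: [[-0.929, 0.369, -0.001], [0.369, 0.929, -0.001], [0.001, -0.001, -1.0]]
wrist_force: [4.1, -1.7, -10.1]
gripper_width: 0.307
gripper_force: 30.0
```

```bash
python3 - <<'E'
from station import r
from h import *; import cv2
s=r.sense();show(s)
c=r.capture("scene");
cv2.imwrite("pics/s3.png",cv2.convertScaleAbs(cv2.resize(c["pixels"][110:260,260:460],None,fx=4,fy=4)[:,:,::-1],alpha=1.6))
E
```

```text
4.7 [0.5897 0.1179 0.0933] yaw y 68.3 z [-0.001 -0.001 -1.   ] F [  4.1  -1.7 -10.1] 0.3067525564040625 30.003180289641023
```

View pics/s3.png

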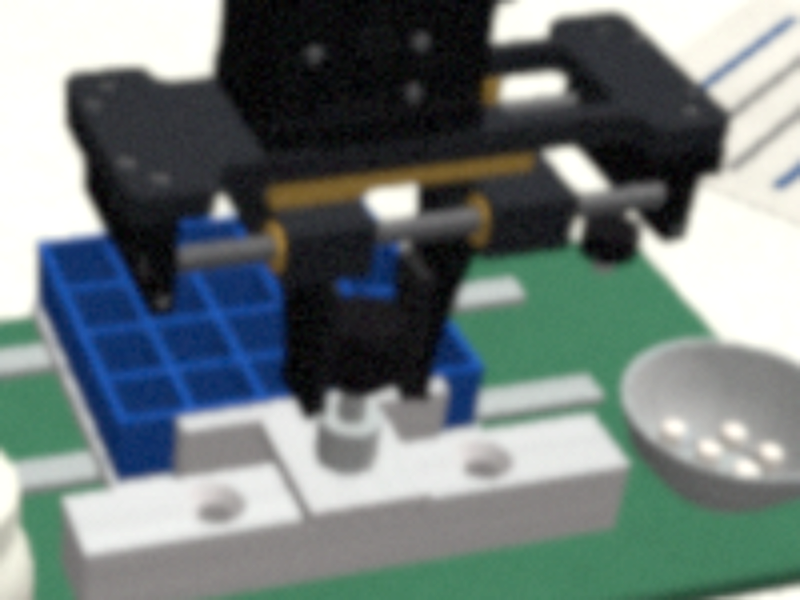

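The knob is up: the thin pin shaft shows at crop (350,405) and the pull is 10 N, which fits about 16 mm of lift. Next is 50 mm towards the bowl.

Call:
servo_tool --commands '[[[0.9, 0, 6, 0, 0, 0, 0], [0.9, 0, 14, 0, 0, 0, 0], [0.9, 0, 22, 0, 0, 0, 0], [0.9, 0, 30, 0, 0, 0, 0], [0.9, 0, 36, 0, 0, 0, 0]]]'

```text
time_s: 5.25
tcp_pos: [0.6032, 0.1515, 0.0929]
ee_rot: [[-0.93, 0.369, -0.002], [0.369, 0.93, -0.002], [0.001, -0.002, -1.0]]
wrist_force: [4.5, -3.9, -9.7]
gripper_width: 0.311
gripper_force: 30.0
```

Call:
servo_tool --commands '[[[0.9, 0, 5, 0, 0, 0, 0], [0.9, 0, 10, 0, 0, 0, 0], [0.9, 0, 15, 0, 0, 0, 0], [0.9, 0, 15, 0, 0, 0, 0], [0.9, 0, 15, 0, 0, 0, 0]]]'

```text
time_s: 5.75
tcp_pos: [0.609, 0.166, 0.0932]
ee_rot: [[-0.93, 0.368, -0.0], [0.368, 0.93, -0.0], [0.0, -0.0, -1.0]]
wrist_force: [3.8, -1.6, -10.3]
gripper_width: 0.313
gripper_force: 30.0
```

```bash
python3 - <<'E'
from station import r
from h import *
s=r.sense();show(s);print(delta(s,[.609,.166,.0775]))
E
```

```text
5.75 [0.609  0.166  0.0932] yaw y 68.4 z [-0. -0. -1.] F [  3.8  -1.6 -10.3] 0.31262822414746255 30.000498304143548
[ 0.  -0.1 15.7]
```

Call:
servo_tool --commands '[[[0.9, 0, 0, 4, 0, 0, 0], [0.9, 0, 0, 8, 0, 0, 0], [0.9, 0, 0, 12, 0, 0, 0], [0.9, 0, 0, 15, 0, 0, 0], [0.9, 0, 0, 15, 0, 0, 0]]]'

```text
time_s: 6.25
tcp_pos: [0.6091, 0.1661, 0.0783]
ee_rot: [[-0.93, 0.368, 0.0], [0.368, 0.93, -0.0], [-0.0, -0.0, -1.0]]
wrist_force: [3.9, -2.6, -6.5]
gripper_width: 0.309
gripper_force: 30.0
```

Call:
servo_tool --commands '[[[0.5, 0, 0, 0, 0, 0, 0], [0.2, 0, 0, 0, 0, 0, 0], [0, 0, 0, 0, 0, 0, 0], [0, 0, 0, 0, 0, 0, 0], [0, 0, 0, 0, 0, 0, 0]]]'

```text
time_s: 6.75
tcp_pos: [0.6091, 0.1664, 0.0791]
ee_rot: [[-0.93, 0.368, 0.001], [0.368, 0.93, 0.0], [-0.0, 0.001, -1.0]]
wrist_force: [-0.1, 0.9, 0.3]
gripper_width: 0.678
gripper_force: 0.0
```

Call:
servo_tool --commands '[[[0, 0, 0, -10, 0, 0, 0], [0, 0, 0, -30, 0, 0, 0], [0, 0, 0, -60, 0, 0, 0], [0, 0, 0, -90, 0, 0, 0], [0, 0, 0, -120, 0, 0, 0]]]'

```text
time_s: 7.25
tcp_pos: [0.609, 0.1661, 0.2007]
ee_rot: [[-0.93, 0.368, 0.001], [0.368, 0.93, 0.0], [-0.001, 0.0, -1.0]]
wrist_force: [-1.0, 0.4, 0.1]
gripper_width: 0.989
gripper_force: 0.0
```

```bash
python3 - <<'E'
from station import r
from h import *; import cv2
s=r.sense();show(s)
c=r.capture("scene");np.savez("s4.npz",**c)
cv2.imwrite("pics/s4.png",cv2.convertScaleAbs(cv2.resize(c["pixels"][130:280,290:490],None,fx=4,fy=4)[:,:,::-1],alpha=1.6))
for y in(.166,.1665): print([(c["camera_matrix"]@(c["R"]@[.608,y,z]+c["t"])) for z in()])
for z in(.086,.098):
    q=c["camera_matrix"]@(c["R"]@[.6077,.166,z]+c["t"]);print(z,((q[:2]/q[2]-[290,130])*4).round())
E
```

```text
7.25 [0.609  0.1661 0.2007] yaw y 68.4 z [ 0.001  0.    -1.   ] F [-1.   0.4  0.1] 0.9891503948931764 0.0
[]
[]
0.086 [378. 278.]
0.098 [384. 250.]
```

View pics/s4.png

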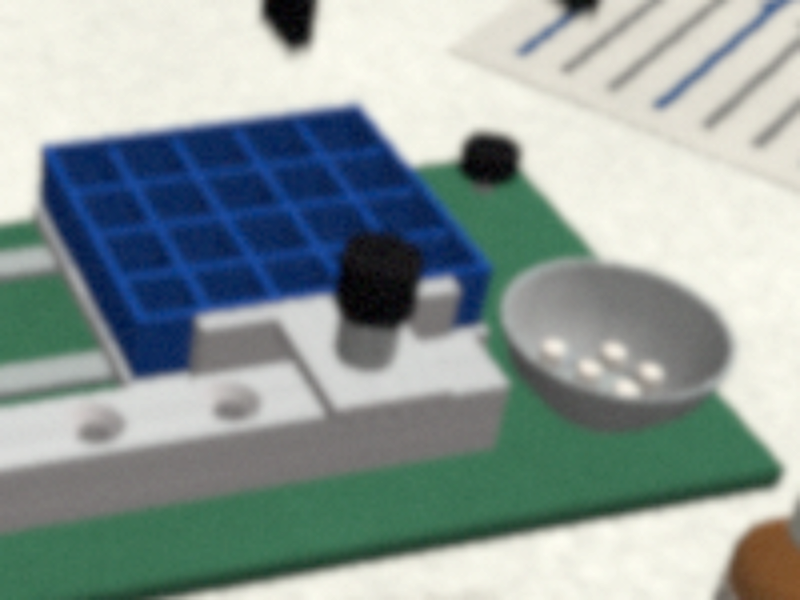

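The knob stands at crop (378,280) against the predicted home position (378,278). It sits directly on the barrel, and both of the other holes are free behind it, so the pin is home. I'll hand in.

```bash
python3 -c "
from station import r
print(r.finish_job())"
```

```text
the job is handed in; nothing more can be done
None
```

I moved the tray one hole towards the bowl and released it, the last picture shows the plunger home and the gripper clear of everything, and I handed the job in at about 7.3 s; no verdict was returned.

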